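# Press home the push nut on a record-shelf roller

## Task

One of the three rollers on the green shelf rail still has its push nut up near the end of the axle. Take the red-handled hollow push tool, fit it over that axle and press the nut straight down the shaft until it is tight against the roller and the spring washer under the roller is clearly squeezed and stays so, but do not crush the washer flat or ram the nut. Then lift the tool off, stand it upright back on the blue mat and let go, leaving everything else alone.

Things in the scene. Friction and masses are not known exactly. Their poses are not given: they have to be found in the camera images.
- tool: the hollow push tool, standing upright on the blue mat: a steel tube 23 mm across (bore 13 mm, open at the foot, 45 mm deep), on it a steel shoulder disc 40 mm across from 45 to 50 mm above the foot, on that a red round grip 24 mm across from 50 to 88 mm above the foot. Origin: centre of the foot, z up along the tool. 180 to 270 g. Grip it round the red part just above the shoulder, so that the fingertips bear on the shoulder when pressing (a grip that only rubs may slip)
- mat: blue mat, 150 x 170 x 3 mm, fixed; origin at the centre of its underside, on the work surface; the tool is to be stood back anywhere on it clear of the spare roller, the place it came from is good
- axle_tip (a point): rounded tip of the axle whose nut is still high: a plain vertical steel shaft 10 mm across, its tip 96 mm above the work surface. Its black rubber roller is 44 mm across and 40 mm tall; how high the roller's upper face stands is not measured: anywhere from 56 to 70 mm above the work surface (it rests on a brass spacer that differs from roller to roller)
- nut_top (a point): centre of the upper face of the high push nut: a copper disc 24 mm across and 3 mm thick round that axle, upper face 6 to 9 mm below the tip before pressing. It slides only along the axle and its teeth drag with about 9 N all the way; after 14 to 31 mm (not known beforehand) it meets the roller
- roller (a joint): how far the spring washer under that roller is squeezed, m: 0 at rest, 0.0025 flat. From the moment the nut meets the roller the push needed climbs from about 10 N by 6 N per mm of further travel: 17 N is about right (1.2 mm); below 14 N it is not tight, above 22 N the washer is crushed. Let go, the nut's teeth hold the washer squeezed by up to about 1.3 mm
- axle: that same axle; origin on its axis at the upper face of the rail, 86 mm below its tip
- rail: green steel shelf rail, 100 x 330 x 10 mm, lying flat and fixed; origin at the centre of its underside, long axis y. Three axles stand on its centre line, 100 mm apart, the middle one at its centre; the other two have their nuts pressed home already and are not to be touched
- spare_roller: loose black spare roller, 44 mm across, 40 mm tall, standing on the mat; leave alone
- nut_dish: small white dish, 60 mm across, 22 mm tall; leave alone
- oil: yellow oil bottle, 44 mm across, 110 mm tall; leave alone
- stamp: dark wooden hand stamp, 36 mm across, 74 mm tall; leave alone
- mug: green cup, 76 mm across, 90 mm tall; leave alone
- done1: finished axle with its roller and nut pressed home, on the rail; origin on the axle at the rail's upper face; leave alone
- done2: the other finished axle with its roller and nut pressed home; leave alone
Not all that is in view belongs to the job. Leave any purple look-alike of the tool alone. Of the things that look like the mat, the larger one is meant.

How it is judged (in metres and radians):
On the way, in this order (a step that is already met when the one before it is completed fails the run):
1. the tool is fitted upright over the high-nut axle, its foot below the axle's tip (horizontal distance between tool and axle_tip below 0.005 m and z of tool in the frame of axle_tip below -0.004 m and angle between tool's own z axis and vertical below 0.12 rad), for 0.1 s.
2. with the tool upright over the axle, the nut has been pressed on to the roller until the spring washer is squeezed by more than 0.6 mm (value of joint roller above 0.0006 m and horizontal distance between tool and axle_tip below 0.005 m and angle between tool's own z axis and vertical below 0.12 rad), for 0.1 s.
At the end, for the whole second after the job is handed in: the nut holds the spring washer squeezed by more than 0.6 mm (and less than 2.2 mm); the tool stands upright (within 0.08 rad), at rest and let go on the mat, within 90 mm of the mat's centre (value of joint roller between 0.0006 and 0.0022 m and horizontal distance between tool and mat below 0.09 m and height (world z) of tool between 0.001 and 0.006 m and angle between tool's own z axis and vertical below 0.08 rad and linear speed of tool below 0.02 m/s); the robot touches nothing.
It fails at once if the spring washer is crushed flat (squeezed by more than 2.2 mm) (value of joint roller above 0.0022 m).
It fails at once if the nut, axle or roller is rammed or pressed with more than 28 N (contact force between tool and axle above 28 N).
It fails at once if the spare roller, dish, oil bottle, stamp or cup is shifted by more than 20 mm (distance of any of spare_roller, nut_dish, oil, stamp, mug from where it was at the start of the episode above 0.02 m).
It fails at once if a finished axle is pressed on with more than 5 N (contact force between anything else and done1 above 5 N or contact force between anything else and done2 above 5 N).
It also fails if it takes over 58 s, if anything falls off the work surface, if the arm or the gripper's body presses on something with over 40 N, if the wrist force passes 120 N, or if a joint passes its speed limit or range.

## Robot

A 7-joint arm with a two-finger parallel gripper is mounted at the origin on the work surface. World frame = base frame: x ahead of the robot, y to its left, z up, the work surface at z = 0. Lengths are in mm, angles in rad, forces in N, time in s.
With the tool pointing down it reaches from about 425 to 875 mm from the base axis. Payload 9.9 kg.
Tool frame: the origin (TCP) lies midway between the tips of the shut fingers; the grasp point (between the pads) lies 19 mm behind it; z points along the fingers, y is the line along which they close (so a half turn about z gives the same grasp; the last joint's range is limited). The gripper opens to 85 mm and grips with 20 to 120 N. Pads are 22 mm wide; open, the fingers measure 114 mm over their backs; the gripper's body (76 mm by 85 mm) begins 54 mm behind the grasp point. The pads swing forward as they close: fully open they stand 13 mm farther back than shut.
Start: joints at [-1.391, 0.576, 0.025, 1.437, -0.015, 1.129, -0.057], TCP at [175.999, 651.654, 231.289] pointing down, gripper open.
Joint ranges: [-2.76, 2.76], [-0.34, 2.15], [-1.52, 1.57], [0.19, 2.46], [-1.09, 4.23], [0.17, 1.99], [-2.82, 2.82]. Speed limits (rad/s): [2.22, 2.22, 3.01, 3.01, 3.14, 3.14, 3.14].

## Interface

Orientations are given as a unit quaternion [x, y, z, w].
In Python, from cell import monitor, vision, ctrl gives the robot as it stands.
- The arm moves only by the shell command python3 -m pendant 'ROWS' [FORCE]. ROWS is JSON, a list of rows, each a list of 3 entries, a list of its own where there are three numbers: the finger opening in mm, from 0 to 85.4, then the shift along the world's x, y, z in units of 30 mm (1.0 is 30 mm), then the turn about the world's z in units of 5 degrees (1.0 is 5 degrees). A call has 1 to 12 rows; each row is the pose to reach, as a shift and turn from the pose commanded when the call began; what a row does not reach only later rows make up. A row lasts 1/12 s, in which the tool goes at most 41.7 mm and 7.16 degrees, less where a joint would pass 70% of its speed; a pose out of reach is approached as far as the arm can. A call with a gripper value outside its range is refused whole. The fingers move at their own pace and stop on an object; FORCE is the grip in N (left out, the last holds). Time passes only in rows, so rows that repeat a pose let the fingers close. It gives the time, the measured TCP pose, the force, the opening and the grip force at its end, in the units of the state.
- monitor.observe(): the state, without advancing time (a new reading comes with each control period).
- vision.read_camera(name): name is "scene" or "top" or "wrist"; returns the picture (384x512x3 uint8, red, green, blue); there is no depth.
- vision.camera_params(name): a dict with "K" (3x3 intrinsics, pixels), "R" (3x3) and "t" (3): a world point X has camera coordinates R X + t; the wrist camera has in their place "hand_eye" (4x4, takes a point from camera to tool coordinates, whose origin is the TCP and whose axes are the flange's). Camera axes: x right, y down, z forward; pixel columns grow to the right and rows downward; lengths in mm; the calibration is good to about 2 mm. A picture is of the moment at which its call begins: read the wrist's pose just before it. camera_params takes no time and is no camera call.
- ctrl.close_job(): hands the job in; it is judged then, once.
The state is a dict: "clock": time; "q": joint angles; "qd": joint speeds; "effort": joint torques, N m; "eef_pos": TCP position; "tcp_rot": TCP orientation; "contact_force": force on the tool from outside, world axes, zero at the start; "torque": the same for the moment, N m; "width": opening from 0.0 (shut) to 1.0 (fully open); "gripper_force": force on a finger pad.
Only numpy, scipy, OpenCV 4.12 (cv2) and the standard library are available. Lean on these libraries where they do the work, as an engineer would, in place of code of your own. Each camera call takes 0.05 s, during which the arm holds its last target. There are 200 camera calls.

## Working session

There is one attempt and no reset: what is moved stays moved. The work goes in short steps, Python scripts to look and compute and a shell command to move; the robot and the scene stay as the last step left them, time stands still between calls to the robot, and variables do not carry over. Pictures are saved under pics/ and viewed, at most 10 in all, crops included, and the job is handed in when it is done.

```bash
mkdir -p pics; ls
python3 - <<'E'
from cell import monitor, vision
import cv2, numpy as np
s=monitor.observe(); print({k:np.round(v,3).tolist() for k,v in s.items()})
for n in("scene","top"):
    im=vision.read_camera(n); cv2.imwrite(f"pics/{n}0.png",im[:,:,::-1])
    p=vision.camera_params(n); print(n,{k:np.round(v,3).tolist() for k,v in p.items()})
print(vision.camera_params("wrist"))
a=cv2.imread("pics/scene0.png");b=cv2.imread("pics/top0.png")
E
```

```text
pics
{'clock': 0.0, 'q': [-1.391, 0.577, 0.025, 1.438, -0.015, 1.129, -0.057], 'qd': [-0.0, 0.0, 0.0, 0.001, -0.001, -0.002, 0.001], 'effort': [0.0, -76.575, 2.251, -28.597, 0.015, 0.013, 0.0], 'eef_pos': [175.892, 651.223, 230.451], 'tcp_rot': [0.132, 0.991, -0.001, -0.0], 'contact_force': [0.811, 0.009, -0.198], 'torque': [0.002, -0.018, -0.01], 'gripper_force': 0.0, 'width': 1.001}
scene {'K': [[438.516, 0.0, 254.037], [0.0, 438.516, 190.889], [0.0, 0.0, 1.0]], 'R': [[0.64, 0.768, 0.009], [0.54, -0.442, -0.716], [-0.547, 0.463, -0.698]], 't': [-323.146, -211.888, 1514.035]}
top {'K': [[431.268, 0.0, 256.173], [0.0, 431.268, 186.962], [0.0, 0.0, 1.0]], 'R': [[0.022, -0.999, 0.03], [-0.992, -0.025, -0.122], [0.122, -0.027, -0.992]], 't': [-25.589, 473.531, 1326.416]}
{'K': array([[302.02964509,   0.        , 256.40478042],
       [  0.        , 302.02964509, 192.30503365],
       [  0.        ,   0.        ,   1.        ]]), 'hand_eye': array([[ 7.97217513e-05, -9.49623549e-01, -3.13392900e-01,
         8.03400536e+01],
       [ 9.99999960e-01, -9.12591165e-06,  2.82035518e-04,
        -2.44950110e-01],
       [-2.70687565e-04, -3.13392910e-01,  9.49623510e-01,
        -1.43593398e+02],
       [ 0.00000000e+00,  0.00000000e+00,  0.00000000e+00,
         1.00000000e+00]])}
```

View pics/scene0.png

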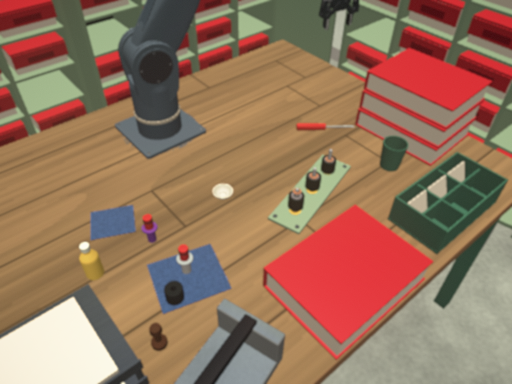

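View pics/top0.png

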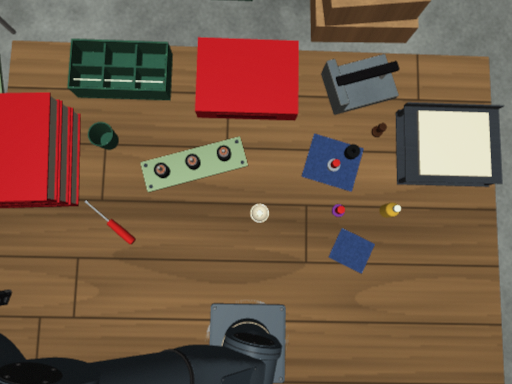

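```bash
cat > h.py <<'E'
import numpy as np, cv2
from cell import monitor, vision
from scipy.spatial.transform import Rotation as Ro
def cam(n):
    p=vision.camera_params(n); K=np.array(p["K"])
    if n!="wrist": R=np.array(p["R"]);return K,R.T,-R.T@np.array(p["t"])
    s=monitor.observe(); T=np.array(p["hand_eye"]); W=Ro.from_quat(s["tcp_rot"]).as_matrix()
    return K,W@T[:3,:3],W@T[:3,3]+np.array(s["eef_pos"])
def onz(c,uv,z):
    K,A,C=c; d=A@np.linalg.solve(K,[uv[0],uv[1],1.]); return C+d*(z-C[2])/d[2]
def tri(c1,uv1,c2,uv2):
    L=[]
    for (K,A,C),uv in((c1,uv1),(c2,uv2)):
        d=A@np.linalg.solve(K,[uv[0],uv[1],1.]); L.append((C,d/np.linalg.norm(d)))
    (a,u),(b,v)=L; s=np.linalg.lstsq(np.c_[u,-v],b-a,rcond=None)[0]
    p,q=a+s[0]*u,b+s[1]*v; return (p+q)/2,np.linalg.norm(p-q)
def proj(c,X):
    K,A,C=c; p=K@(A.T@(np.array(X)-C)); return p[:2]/p[2]
def blobs(mask,amin=15):
    n,l,st,ce=cv2.connectedComponentsWithStats(mask.astype(np.uint8))
    return [(np.round(ce[i],1).tolist(),st[i].tolist()) for i in range(1,n) if st[i][4]>=amin]
E
python3 - <<'E'
from h import *
a=cv2.imread("pics/scene0.png");b=cv2.imread("pics/top0.png")
f=lambda im,x,y,w,h:cv2.resize(im[y:y+h,x:x+w],(400,300),interpolation=cv2.INTER_CUBIC)
cv2.imwrite("pics/c1.png",np.vstack([np.hstack([f(a,264,142,100,75),f(b,140,130,100,75)]),np.hstack([f(a,130,205,100,75),f(b,295,128,120,90)])]))
for n,im in(("scene",a),("top",b)):
    H,S,V=cv2.split(cv2.cvtColor(im,cv2.COLOR_BGR2HSV))
    red=((H<6)|(H>174))&(S>150)&(V>100)
    print(n,"red",[x for x in blobs(red) if x[1][4]<300])
    print("blue",blobs((H>105)&(H<125)&(S>100)&(V>60),200))
    print("green",blobs((H>40)&(H<75)&(S>30)&(V>140),1200))
E
```

```text
scene red [([87.3, 3.3], [81, 0, 18, 9, 98]), ([202.7, 4.7], [197, 0, 17, 12, 79]), ([224.9, 1.5], [220, 0, 10, 5, 30]), ([392.0, 1.8], [384, 0, 14, 6, 52]), ([184.8, 42.1], [180, 34, 9, 15, 63]), ([44.0, 59.1], [37, 57, 15, 5, 15]), ([184.9, 67.1], [179, 60, 12, 17, 154]), ([5.5, 99.4], [0, 88, 15, 24, 250]), ([367.3, 130.1], [356, 121, 27, 18, 45]), ([310.2, 125.8], [297, 123, 29, 7, 170]), ([473.6, 137.3], [459, 133, 25, 10, 66]), ([504.2, 152.2], [497, 148, 15, 10, 53]), ([422.7, 158.5], [406, 152, 36, 13, 55]), ([147.4, 220.6], [143, 214, 10, 15, 101]), ([183.0, 251.4], [178, 245, 10, 15, 107])]
blue [([184.3, 281.5], [149, 250, 80, 62, 1643])]
green [([46.9, 90.9], [17, 70, 66, 44, 1698]), ([308.9, 198.6], [269, 157, 80, 76, 1541])]
top red [([77.7, 160.3], [76, 113, 5, 92, 229]), ([335.7, 162.6], [332, 159, 8, 8, 46]), ([340.5, 209.2], [337, 206, 8, 8, 51]), ([120.3, 231.2], [107, 219, 28, 25, 237])]
blue [([330.4, 162.9], [302, 134, 61, 57, 1921]), ([351.3, 250.3], [329, 229, 45, 44, 1147])]
green [([193.8, 164.3], [141, 137, 106, 55, 2431])]
```

View pics/c1.png

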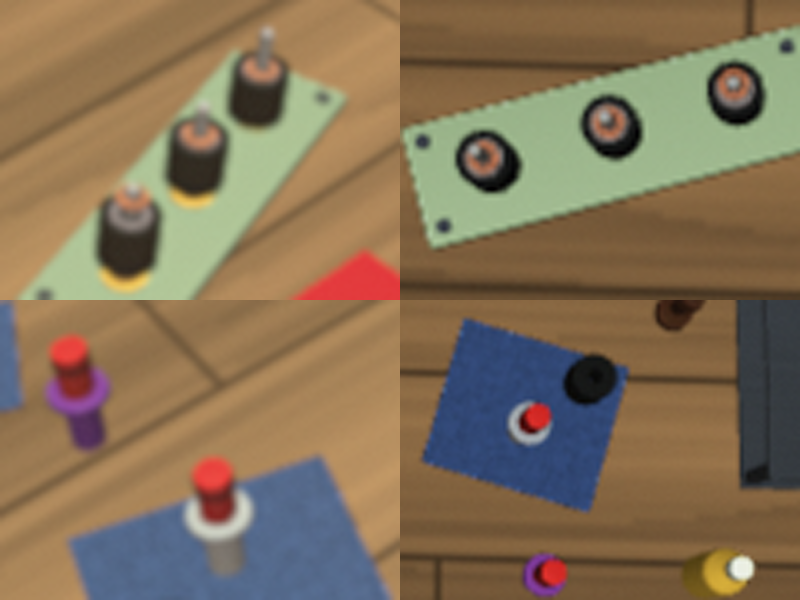

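The near roller in the scene view (297,197; top view 224,153) shows a copper nut with a clear gap above its roller face. The other two, at scene (313,180) and (329,160), have long bare shafts with the nut on the roller, so they are done. The two tool candidates are scene (184,258), with a steel shoulder on the large mat, and (150,228), which is purple. The steel one is meant.

Run:
```python
from h import *
t,s=cam("top"),cam("scene")
r=lambda x:np.round(x,1)
# grip top (bright) pixels: crop-> image
tt=(295+(537-400)*.3,128+(417-300)*.3); ss=(130+213/4,205+(473-300)/4)
print("tool top tri",tt,ss,[r(x) for x in tri(t,tt,s,ss)],"onz91",r(onz(t,tt,91)),r(onz(s,ss,91)))
# axle tip
ta=(140+(734-400)/4,130+84/4); sa=(264+132/4,142+186/4)
print("tip tri",ta,sa,[r(x) for x in tri(t,ta,s,sa)],"onz96",r(onz(t,ta,96)),r(onz(s,sa,96)))
print("purple",r(onz(t,(340.8,208.8),88)))
b=cv2.imread("pics/top0.png");H,S,V=cv2.split(cv2.cvtColor(b,cv2.COLOR_BGR2HSV))
for n,m in(("mat",(H>105)&(H<125)&(S>100)&(V>60)),("rail",(H>40)&(H<75)&(S>30)&(V>140))):
    m=m.astype(np.uint8); m[:, :100]=0
    c=max(cv2.findContours(m,0,2)[0],key=cv2.contourArea); q=cv2.boxPoints(cv2.minAreaRect(c))
    z=3 if n=="mat" else 10
    P=np.array([onz(t,x,z) for x in q]); print(n,r(P[:,:2]).tolist(),r(P.mean(0)),r(np.linalg.norm(P-np.roll(P,1,0),axis=1)))
print("spare",r(onz(t,(295+(590-400)*.3,128+78*.3),43)))
```

```text
tool top tri (336.1, 163.1) (183.25, 248.25) [array([ 547.1, -254.9,   84.2]), np.float64(1.2)] onz91 [ 545.5 -254.    91. ] [ 552.4 -256.9   91. ]
tip tri (223.5, 151.0) (297.0, 188.5) [array([574.4,  89.5,  90.7]), np.float64(2.9)] onz96 [572.4  88.1  96. ] [578.8  86.7  96. ]
purple [ 407.1 -268.7   88. ]
mat [[516.8, -160.1], [657.3, -200.4], [612.5, -362.8], [472.7, -320.4]] [ 564.8 -260.9    3. ] [166.3 146.1 168.5 146. ]
rail [[546.9, 357.1], [641.5, 42.0], [545.9, 14.7], [453.4, 327.7]] [546.9 185.4  10. ] [ 98.  328.9  99.4 326.4]
spare [ 593.3 -315.    43. ]
```

```bash
python3 -m pendant '[[85,[1,-1.1,0],0],[85,[2,-2.2,0],0],[85,[2.9,-3.3,0],0],[85,[3.8,-4.3,0],0],[85,[4.7,-5.3,0],0],[85,[5.6,-6.3,0],0],[85,[6.4,-7.3,0],0],[85,[7.2,-8.2,0],0],[85,[8,-9.1,0],0],[85,[8.8,-10,0],0],[85,[9.2,-11,0],0],[85,[9.5,-12,0],0]]' 40
python3 -m pendant '[[85,[0.5,-1.2,0],0],[85,[0.9,-2.4,0],0],[85,[1.4,-3.6,0],0],[85,[1.8,-4.8,0],0],[85,[2.2,-6,0],0],[85,[2.6,-7.2,0],0],[85,[3,-8.4,0],0],[85,[3.3,-9.6,0],0],[85,[3.6,-10.8,0],0],[85,[3.6,-12,0],0]]'
```

```text
clock: 1.1
eef_pos: [462.3, 289.7, 230.9]
tcp_rot: [0.132, 0.991, -0.0, 0.0]
contact_force: [0.1, -0.6, -0.2]
width: 0.996
gripper_force: 0.0
clock: 1.93
eef_pos: [570.0, -70.1, 230.9]
tcp_rot: [0.131, 0.991, -0.0, 0.0]
contact_force: [1.1, 0.1, -0.6]
width: 0.994
gripper_force: 0.0
```

```bash
python3 -m pendant '[[60,[-0.2,-1.2,0],0],[60,[-0.4,-2.4,0],0],[60,[-0.5,-3.6,0],0],[60,[-0.7,-4.8,0],0],[60,[-0.8,-6.1,0],0],[60,[-0.8,-6.1,0],0],[60,[-0.8,-6.1,0],0]]'
cat > tool.py <<'E'
import sys
from h import *
c=cam("wrist"); im=vision.read_camera("wrist")[:,:,::-1].copy(); cv2.imwrite(sys.argv[1],im)
H,S,V=cv2.split(cv2.cvtColor(im,cv2.COLOR_BGR2HSV))
print("red",blobs(((H<6)|(H>174))&(S>130)&(V>60),100))
print("proj top/shoulder",proj(c,[547,-254,91]),proj(c,[547,-254,53]))
E
python3 tool.py pics/w1.png
```

```text
clock: 2.52
eef_pos: [543.8, -254.3, 230.8]
tcp_rot: [0.134, 0.991, -0.0, -0.0]
contact_force: [-0.4, 0.9, 0.1]
width: 0.707
gripper_force: 0.0
red [([197.0, 38.8], [182, 22, 32, 34, 752]), ([256.0, 183.5], [245, 169, 23, 30, 551]), ([458.5, 278.8], [368, 216, 144, 159, 12106]), ([390.9, 365.6], [387, 353, 9, 26, 127])]
proj top/shoulder [257.89555036 182.52746741] [257.76110658 172.76545617]
```

View pics/w1.png

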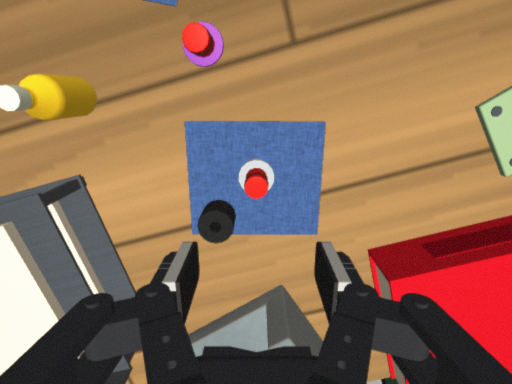

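The wrist view shows the tool at the centre of the mat: red top near (256,186), steel shoulder near (256,177). The spare roller is at (216,222) and clear of it.

```bash
cat > tool2.py <<'E'
import sys
from h import *
im=cv2.imread(sys.argv[1]); zf=float(sys.argv[2]); c=cam("wrist")
H,S,V=cv2.split(cv2.cvtColor(im,cv2.COLOR_BGR2HSV))
b=((H<6)|(H>174))&(S>130)&(V>200); b[:, 330:]=0; b[:100]=0
g=(S<60)&(V>150); g[:, 330:]=0; g[:100]=0; g[215:]=0;g[:,:215]=0
B=blobs(b,60); G=blobs(g,60); print(B,G)
e=lambda st:((st[0]+st[2]/2-.5),(st[1]+st[3]/2-.5))
for s in B: print("top",np.round(onz(c,e(s[1]),zf+88),1))
for s in G: print("shoulder",np.round(onz(c,e(s[1]),zf+50),1))
# mat centre
m=((H>105)&(H<125)&(S>100)&(V>60)).astype(np.uint8)
k=max(cv2.findContours(m,0,2)[0],key=cv2.contourArea); q=cv2.boxPoints(cv2.minAreaRect(cv2.convexHull(k)))
P=np.array([onz(c,x,3) for x in q]); print("mat",np.round(P.mean(0),1),np.round(np.linalg.norm(P-np.roll(P,1,0),axis=1),1))
s=monitor.observe(); print(s["eef_pos"])
E
python3 tool2.py pics/w1.png 3
```

```text
[([255.9, 186.9], [245, 176, 23, 23, 406])] [([256.1, 171.2], [238, 159, 37, 32, 474])]
top [ 551.7 -254.5   91. ]
shoulder [ 549.2 -253.8   53. ]
mat [ 569.5 -261.3    3. ] [188.3 147.4 167.2 147.4]
[ 544.53657356 -251.9531835   230.82045727]
```

```bash
python3 -m pendant '[[60,[0.2,-0.1,-1.2],0],[60,[0.2,-0.1,-2.4],0],[60,[0.2,-0.1,-3.6],0],[60,[0.2,-0.1,-4.5],0],[60,[0.2,-0.1,-5.2],0],[60,[0.2,-0.1,-5.7],0],[60,[0.2,-0.1,-5.7],0],[60,[0.2,-0.1,-5.7],0]]' 20
python3 tool.py pics/w2.png
```

```text
clock: 3.23
eef_pos: [551.1, -252.6, 59.8]
tcp_rot: [0.131, 0.991, 0.001, -0.001]
contact_force: [0.8, 0.4, 0.8]
width: 0.701
gripper_force: 0.0
red [([248.9, 244.6], [226, 230, 45, 34, 871]), ([246.9, 282.7], [221, 255, 53, 56, 2375]), ([497.7, 345.4], [471, 327, 41, 47, 981])]
proj top/shoulder [251.40142011 279.11397672] [252.40830635 238.89504066]
```

View pics/w2.png

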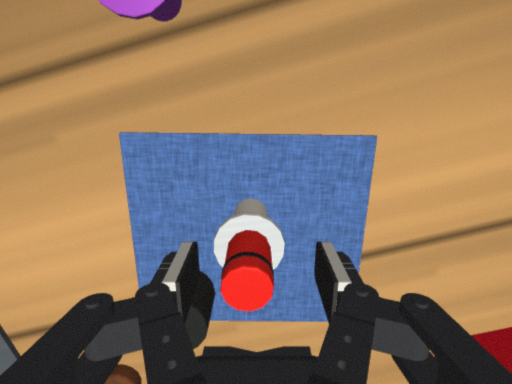

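Run:
```python
from h import *
c=cam("wrist"); s=monitor.observe(); p=np.array(s["eef_pos"]);print(p)
for uv,z in(((247,283.5),91),((249.5,244),53)):
    X=onz(c,uv,z); print(np.round(X,1), Ro.from_quat(s["tcp_rot"]).as_matrix().T@(X-p))
```

```text
[ 551.64910748 -253.28608356   60.8551614 ]
[ 549.8 -257.3   91. ] [  0.71178553  -4.33797837 -30.146671  ]
[ 550.7 -257.2   53. ] [-0.10583048 -4.06018089  7.8536382 ]
```

```bash
python3 -m pendant '[[60,[-0.04,-0.13,0],0],[60,[-0.04,-0.13,-0.1],0],[15,[-0.04,-0.13,-0.1],0],[15,[-0.04,-0.13,-0.1],0],[15,[-0.04,-0.13,-0.1],0],[15,[-0.04,-0.13,-0.1],0],[15,[-0.04,-0.13,-0.1],0],[15,[-0.04,-0.13,-0.1],0]]' 20
```

```text
clock: 3.95
eef_pos: [550.1, -258.1, 57.7]
tcp_rot: [0.131, 0.991, 0.0, 0.0]
contact_force: [-0.0, 0.9, 5.0]
width: 0.274
gripper_force: 21.2
```

```bash
python3 tool.py pics/w3.png
```

```text
red [([257.4, 246.4], [233, 232, 48, 35, 939]), ([256.4, 285.2], [229, 257, 56, 57, 2496]), ([490.3, 352.9], [449, 330, 63, 54, 1816])]
proj top/shoulder [264.38009212 281.27228049] [262.60522792 239.9005739 ]
```

View pics/w3.png

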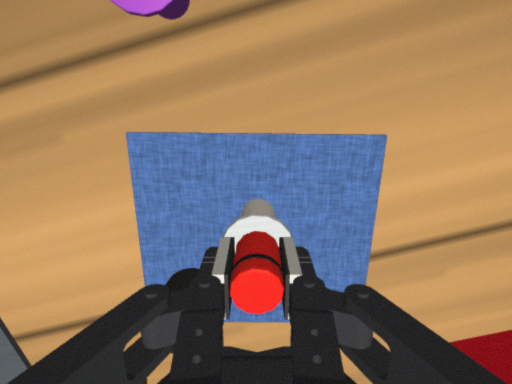

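The grip is closed round the red part: centred at col 257, opening 23.4 mm, upright. I'll bed the tips on the shoulder, firm up the grip, then lift.

```bash
python3 -m pendant '[[15,[0,0,-0.03],0],[15,[0,0,-0.03],0],[15,[0,0,-0.03],0]]' 20; python3 -m pendant '[[15,[0,0,-0.03],0],[15,[0,0,-0.03],0]]' 20
```

```text
clock: 4.25
eef_pos: [550.4, -257.9, 57.4]
tcp_rot: [0.131, 0.991, 0.0, 0.001]
contact_force: [-1.3, 2.9, 12.2]
width: 0.275
gripper_force: 21.7
clock: 4.42
eef_pos: [550.8, -258.0, 57.2]
tcp_rot: [0.131, 0.991, 0.0, 0.001]
contact_force: [-2.6, 2.5, 20.7]
width: 0.277
gripper_force: 22.4
```

```bash
python3 -m pendant '[[15,[0,0,0],0],[15,[0,0,0],0],[15,[0,0,0.3],0],[15,[0,0,1.0],0],[15,[0,0,2.0],0],[15,[0,0,3.0],0],[15,[0,0,4.0],0],[15,[0,0,4.65],0],[15,[0.2,0.7,4.65],0],[15,[0.4,1.6,4.65],0],[15,[0.6,2.6,4.65],0],[15,[0.8,3.6,4.65],0]]' 60
python3 -m pendant '[[15,[0.2,1,0],0],[15,[0.4,2,0],0],[15,[0.6,3,0],0],[15,[0.8,4,0],0],[15,[1,5,0],0],[15,[1.2,6,0],0],[15,[1.4,6.8,0],0],[15,[1.6,7.3,0],0],[15,[1.6,7.5,0],0],[15,[1.6,7.5,0],0],[15,[1.6,7.5,0],0]]'
python3 tool.py pics/w4.png
```

```text
clock: 5.42
eef_pos: [573.3, -149.6, 194.8]
tcp_rot: [0.132, 0.991, -0.0, -0.0]
contact_force: [0.7, 0.6, -3.4]
width: 0.259
gripper_force: 59.2
clock: 6.33
eef_pos: [621.5, 72.9, 194.7]
tcp_rot: [0.132, 0.991, -0.001, -0.0]
contact_force: [-0.3, -0.8, -2.3]
width: 0.264
gripper_force: 59.3
red [([347.8, 253.6], [289, 211, 108, 96, 6011]), ([256.6, 246.3], [233, 232, 48, 33, 940]), ([144.4, 281.4], [83, 248, 127, 78, 3479]), ([256.3, 307.9], [223, 257, 68, 96, 5028]), ([133.3, 340.6], [124, 331, 19, 21, 136]), ([379.6, 340.6], [371, 331, 19, 21, 141]), ([160.9, 369.8], [141, 349, 35, 35, 457]), ([352.0, 369.9], [338, 349, 35, 35, 466])]
proj top/shoulder [-125.34155886  205.69754917] [-79.49851767 192.15068812]
```

View pics/w4.png

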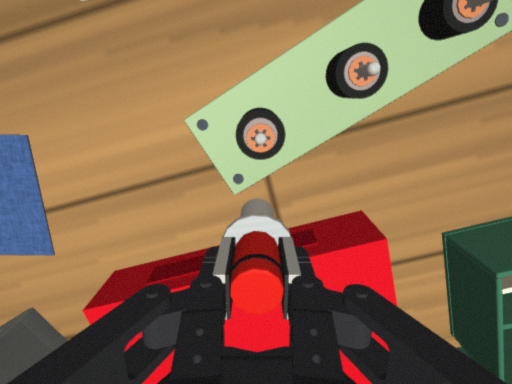

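The high-nut axle is the near one at (261,138), with its tip at the centre of the copper nut. The held tool's shoulder is near (257,240).

```bash
cat > tip.py <<'E'
import sys
from h import *
# usage: tip.py pic u v  (approx tip pixel), uses current pose
im=cv2.imread(sys.argv[1]); u,v=map(int,sys.argv[2:4]); c=cam("wrist"); s=monitor.observe()
W=Ro.from_quat(s["tcp_rot"]).as_matrix(); p=np.array(s["eef_pos"])
r=25; sub=im[v-r:v+r,u-r:u+r]; H,S,V=cv2.split(cv2.cvtColor(sub,cv2.COLOR_BGR2HSV))
bl=[b for b in blobs((S<45)&(V>150),8)]
print("grey",[(np.add(b[0],[u-r,v-r]).tolist(),b[1][4]) for b in bl])
co=((H<18)&(S>70)&(V>110)).astype(np.uint8); ys,xs=np.nonzero(co)
(cx,cy),(a,b),_=cv2.fitEllipse(cv2.convexHull(np.c_[xs,ys].astype(np.float32))) ; nut=(cx+u-r,cy+v-r)
print("nut",nut,a,b)
for nm,uv,z in [("tip",np.add(min(bl,key=lambda q:np.hypot(q[0][0]-r,q[0][1]-r))[0],[u-r,v-r]),95.5),("nut88.5",nut,88.5)]:
    X=onz(c,uv,z); print(nm,np.round(uv,1),"world",np.round(X,1),"toolframe",np.round(W.T@(X-p),1))
print("eef",np.round(p,1))
# held tool: its points lie in tool frame at z offset; grip top centre
g=im.copy();H,S,V=cv2.split(cv2.cvtColor(g,cv2.COLOR_BGR2HSV))
T=np.array(vision.camera_params("wrist")["hand_eye"]);K=c[0]
def tz(uv,z):
    d=T[:3,:3]@np.linalg.solve(K,[*uv,1.]); return T[:3,3]+d*(z-T[2,3])/d[2]
# shoulder: white disc upper edge
w=((S<40)&(V>190)).astype(np.uint8); w[:, :215]=0; w[:,300:]=0; w[:205]=0; w[270:]=0
print("white",blobs(w,100))
print("gripTop",tz((256.4,285.2),-33.7))
E
python3 tip.py pics/w4.png 261 138
```

```text
grey [([259.5, 126.2], 189), ([260.3, 138.1], 100)]
nut (260.23704528808594, 137.53045082092285) 28.567750930786133 29.352680206298828
tip [260.3 138.1] world [578.   87.   95.5] toolframe [45.8  2.9 99.4]
nut88.5 [260.2 137.5] world [578.5  86.9  88.5] toolframe [ 45.3   3.  106.4]
eef [621.5  72.3 194.9]
white [([256.6, 227.3], [225, 216, 65, 27, 895])]
gripTop [  2.35757019  -0.2109432  -33.7       ]
```

Run:
```python
from h import *
im=cv2.imread("pics/w4.png"); sub=im[192:224,230:290]
cv2.imwrite("pics/foot.png",cv2.resize(sub,(600,320),interpolation=cv2.INTER_CUBIC))
S=cv2.cvtColor(im,cv2.COLOR_BGR2HSV)[:,:,1]
for r in(196,198,200,202,204,207,210,213): print(r,S[r,238:278].tolist())
T=np.array(vision.camera_params("wrist")["hand_eye"]);K=np.array(vision.camera_params("wrist")["K"])
def pj(X): p=K@(T[:3,:3].T@(np.array(X)-T[:3,3])); return np.round(p[:2]/p[2],1)
for x in(0,-1.5): print(x,"foot",pj([x+11.5,0,54.3]),"L/R",pj([x,-11.5,54.3]),pj([x,11.5,54.3]),"sh",pj([x+20,0,4.3]),pj([x+20,0,9.3]))
```

```text
196 [132, 136, 133, 132, 132, 131, 129, 133, 132, 136, 133, 132, 135, 132, 132, 134, 132, 131, 132, 132, 132, 136, 133, 132, 134, 131, 135, 138, 133, 137, 136, 135, 129, 134, 134, 134, 127, 129, 130, 131]
198 [132, 134, 133, 134, 131, 132, 134, 133, 134, 132, 136, 132, 131, 125, 124, 118, 114, 108, 100, 98, 101, 112, 112, 116, 128, 133, 134, 133, 138, 136, 131, 133, 134, 133, 139, 137, 131, 133, 136, 128]
200 [134, 135, 136, 136, 133, 136, 131, 134, 134, 127, 108, 81, 47, 41, 36, 30, 30, 27, 26, 30, 27, 33, 30, 35, 41, 48, 66, 103, 118, 131, 131, 131, 131, 136, 131, 134, 129, 132, 137, 130]
202 [133, 132, 132, 133, 134, 133, 130, 118, 84, 47, 30, 29, 25, 33, 26, 30, 27, 29, 26, 28, 32, 31, 27, 32, 28, 32, 28, 30, 38, 68, 100, 119, 123, 138, 129, 129, 132, 128, 133, 134]
204 [135, 133, 134, 133, 132, 124, 85, 41, 28, 27, 32, 30, 29, 27, 29, 28, 26, 26, 24, 28, 22, 29, 27, 31, 28, 32, 30, 24, 27, 25, 29, 47, 97, 128, 128, 132, 133, 130, 126, 141]
207 [137, 136, 134, 128, 88, 30, 29, 34, 29, 27, 26, 23, 25, 21, 28, 24, 26, 24, 30, 32, 31, 32, 26, 28, 28, 28, 26, 30, 29, 23, 26, 24, 30, 51, 117, 131, 139, 125, 129, 128]
210 [127, 134, 121, 73, 34, 33, 32, 31, 26, 29, 27, 25, 27, 27, 28, 28, 24, 30, 28, 26, 24, 31, 29, 30, 25, 30, 34, 30, 34, 27, 27, 29, 30, 32, 42, 92, 129, 130, 130, 130]
213 [133, 129, 110, 41, 31, 28, 27, 27, 31, 28, 29, 28, 36, 27, 29, 26, 30, 31, 28, 30, 33, 33, 27, 29, 28, 26, 29, 24, 27, 27, 30, 29, 30, 26, 39, 76, 130, 129, 131, 130]
0 foot [256.7 197.1] L/R [240.4 212.5] [273.  212.5] sh [256.8 213.1] [256.8 209.6]
-1.5 foot [256.7 199.2] L/R [240.4 214.5] [272.9 214.5] sh [256.8 215.7] [256.8 212.1]
```

```bash
python3 -m pendant '[[15,[-0.5,0.2,0],0],[15,[-1.0,0.4,0],0],[15,[-1.47,0.5,0],0],[15,[-1.47,0.5,-0.4],0],[15,[-1.47,0.5,-0.8],0],[15,[-1.47,0.5,-1.2],0],[15,[-1.47,0.5,-1.2],0],[15,[-1.47,0.5,-1.2],0],[15,[-1.47,0.5,-1.2],0]]'
python3 - <<'E'
from h import *
w=vision.read_camera("wrist")[:,:,::-1];s=vision.read_camera("scene")[:,:,::-1];t=vision.read_camera("top")[:,:,::-1]
for n,i in(("w5",w),("s5",s),("t5",t)): cv2.imwrite(f"pics/{n}.png",i)
f=lambda im,x,y,w,h,W:cv2.resize(im[y:y+h,x:x+w],(W,W*h//w),interpolation=cv2.INTER_CUBIC)
a=f(w,206,160,100,125,480);b=f(s,272,155,50,62,320)
o=np.zeros((600,800,3),np.uint8);o[:a.shape[0],:480]=a;o[:b.shape[0],480:]=b;cv2.imwrite("pics/c5.png",o)
print(monitor.observe()["eef_pos"],monitor.observe()["contact_force"])
E
```

```text
clock: 7.13
eef_pos: [578.1, 88.6, 159.7]
tcp_rot: [0.132, 0.991, -0.0, 0.0]
contact_force: [-0.3, -0.5, -2.2]
width: 0.259
gripper_force: 59.2
[578.14838174  89.40905758 159.75297691] [ 1.00336806 -0.01147695 -2.33416989]
```

View pics/c5.png

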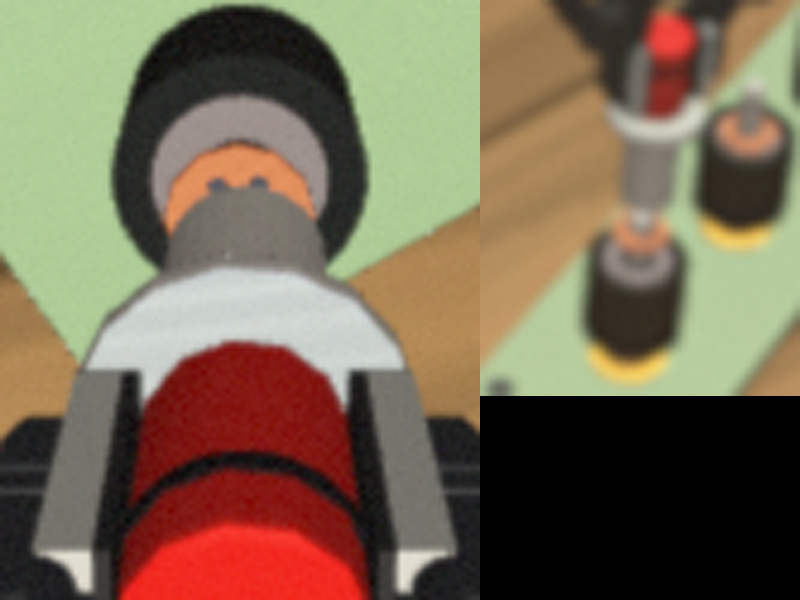

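The crop shows the tube just above the axle: tube centre near col 246, nut centre near col 241 at 4.8x. The scene crop puts the tip slightly left of the tube axis. I'll put numbers on that.

Run:
```python
from h import *
w=cv2.imread("pics/w5.png"); c=cam("wrist"); s=monitor.observe(); W=Ro.from_quat(s["tcp_rot"]).as_matrix();p=np.array(s["eef_pos"])
H,S,V=cv2.split(cv2.cvtColor(w,cv2.COLOR_BGR2HSV))
nut=((H<18)&(S>90)&(V>150)); nut[:185]=0;nut[208:]=0;nut[:,:235]=0;nut[:,278:]=0
for r in range(188,210,2):
    x=np.flatnonzero(nut[r]); g=np.flatnonzero((S[r,236:280]<60)&(V[r,236:280]>70)&(V[r,236:280]<150))+236
    print(r,"nut",(x.min(),x.max(),(x.min()+x.max())/2) if len(x) else None,"grey",(g.min(),g.max()) if len(g) else None)
for r in (212,214,216): print(r,S[r,236:280].tolist())
# tight circle: predicted nut rim / tip for axle world estimates
T=np.array(vision.camera_params("wrist")["hand_eye"]);K=c[0]
def pj(X): q=K@(T[:3,:3].T@(np.array(X)-T[:3,3])); return np.round(q[:2]/q[2],1)
th=np.linspace(-np.pi/2,np.pi/2,91)
for x in(0,-1,-2,-3): 
    z=159.6-88.5; R=[pj([x+12*np.cos(t),12*np.sin(t),z]) for t in th]; F=[pj([x+11.5*np.cos(t),11.5*np.sin(t),54.3]) for t in th]
    print(x,"nut top row",min(a[1] for a in R),"foot top row",min(a[1] for a in F),"roller rims(z62)",pj([x+22,0,159.6-62]))
r=np.flatnonzero(nut[:,250]); print("nut rows at col250",r.min())
print("foot col 256 V",V[190:204,256].tolist(),S[190:204,256].tolist())
```

```text
188 nut None grey (np.int64(240), np.int64(271))
190 nut (np.int64(254), np.int64(257), np.float64(255.5)) grey (np.int64(239), np.int64(272))
192 nut (np.int64(247), np.int64(264), np.float64(255.5)) grey (np.int64(238), np.int64(273))
194 nut (np.int64(245), np.int64(266), np.float64(255.5)) grey (np.int64(237), np.int64(273))
196 nut (np.int64(243), np.int64(268), np.float64(255.5)) grey (np.int64(237), np.int64(274))
198 nut (np.int64(242), np.int64(269), np.float64(255.5)) grey (np.int64(237), np.int64(274))
200 nut (np.int64(241), np.int64(270), np.float64(255.5)) grey (np.int64(237), np.int64(273))
202 nut (np.int64(241), np.int64(270), np.float64(255.5)) grey (np.int64(238), np.int64(273))
204 nut (np.int64(240), np.int64(271), np.float64(255.5)) grey (np.int64(239), np.int64(272))
206 nut (np.int64(241), np.int64(242), np.float64(241.5)) grey (np.int64(244), np.int64(271))
208 nut None grey (np.int64(242), np.int64(279))
212 [34, 46, 6, 28, 18, 32, 31, 29, 31, 33, 26, 32, 22, 29, 33, 28, 31, 23, 31, 29, 31, 31, 25, 29, 25, 33, 28, 25, 31, 33, 25, 23, 26, 23, 31, 29, 30, 30, 27, 28, 56, 65, 69, 66]
214 [62, 55, 52, 16, 22, 22, 28, 31, 28, 23, 24, 30, 30, 30, 27, 26, 24, 23, 24, 26, 26, 28, 28, 28, 28, 32, 25, 25, 29, 29, 33, 28, 27, 28, 24, 31, 32, 25, 50, 66, 71, 65, 64, 70]
216 [66, 67, 59, 39, 22, 29, 23, 29, 30, 30, 25, 14, 14, 6, 1, 0, 5, 6, 6, 5, 3, 3, 3, 4, 4, 6, 4, 6, 10, 14, 14, 13, 20, 27, 30, 32, 30, 40, 63, 65, 66, 68, 68, 68]
0 nut top row 189.1 foot top row 197.1 roller rims(z62) [256.6 167.7]
-1 nut top row 190.4 foot top row 198.5 roller rims(z62) [256.6 168.8]
-2 nut top row 191.7 foot top row 199.9 roller rims(z62) [256.6 170. ]
-3 nut top row 192.9 foot top row 201.2 roller rims(z62) [256.6 171.2]
nut rows at col250 191
foot col 256 V [170, 222, 228, 226, 224, 224, 229, 223, 191, 131, 121, 124, 125, 121] [152, 147, 148, 148, 150, 150, 145, 143, 121, 51, 32, 29, 33, 25]
```

```bash
python3 -m pendant '[[15,[-0.02,-0.03,0],0],[15,[-0.02,-0.03,-0.1],0],[15,[-0.02,-0.03,-0.2],0],[15,[-0.02,-0.03,-0.25],0],[15,[-0.02,-0.03,-0.3],0],[15,[-0.02,-0.03,-0.35],0],[15,[-0.02,-0.03,-0.4],0],[15,[-0.02,-0.03,-0.44],0],[15,[-0.02,-0.03,-0.44],0]]'
```

```text
clock: 8.03
eef_pos: [577.1, 88.7, 145.5]
tcp_rot: [0.132, 0.991, -0.0, -0.0]
contact_force: [0.5, 0.2, -2.8]
width: 0.264
gripper_force: 59.2
```

The tube is over the tip with no contact force. I'll feel for the nut next.

```bash
python3 -m pendant '[[15,[0,0,-0.03],0],[15,[0,0,-0.07],0],[15,[0,0,-0.1],0],[15,[0,0,-0.13],0],[15,[0,0,-0.17],0],[15,[0,0,-0.2],0],[15,[0,0,-0.2],0]]';python3 -m pendant '[[15,[0,0,-0.03],0],[15,[0,0,-0.07],0],[15,[0,0,-0.1],0],[15,[0,0,-0.13],0],[15,[0,0,-0.17],0],[15,[0,0,-0.2],0],[15,[0,0,-0.2],0]]'
```

```text
clock: 8.62
eef_pos: [577.4, 88.8, 140.3]
tcp_rot: [0.132, 0.991, 0.0, 0.0]
contact_force: [-0.3, -0.9, 3.6]
width: 0.263
gripper_force: 59.9
clock: 9.2
eef_pos: [577.4, 88.8, 134.3]
tcp_rot: [0.132, 0.991, 0.0, 0.0]
contact_force: [0.5, -1.5, 4.4]
width: 0.265
gripper_force: 59.9
```

```bash
for i in 1 2; do python3 -m pendant '[[15,[0,0,-0.03],0],[15,[0,0,-0.06],0],[15,[0,0,-0.09],0],[15,[0,0,-0.1],0]]' | grep -E "eef|contact";done
```

```text
eef_pos: [577.4, 88.8, 131.4]
contact_force: [-0.8, -0.6, 5.8]
eef_pos: [577.5, 88.8, 128.3]
contact_force: [-1.1, -0.5, 6.9]
```

```bash
python3 -m pendant '[[15,[0,0,-0.03],0],[15,[0,0,-0.06],0],[15,[0,0,-0.08],0],[15,[0,0,-0.08],0]]' | grep -E "eef|contact"
```

```text
eef_pos: [577.4, 88.8, 125.9]
contact_force: [-1.2, -0.6, 5.3]
```

```bash
python3 -m pendant '[[15,[0,0,-0.03],0],[15,[0,0,-0.06],0],[15,[0,0,-0.08],0],[15,[0,0,-0.08],0]]' | grep -E "eef|contact"
```

```text
eef_pos: [577.6, 88.8, 124.2]
contact_force: [-2.8, -1.5, 11.4]
```

The force has risen to 11.4 N, so the nut has met the roller. Small steps from here.

```bash
cat > f.py <<'E'
from cell import monitor
s=monitor.observe(); print(s["clock"],s["eef_pos"][2],s["contact_force"][2])
E
python3 -m pendant '[[15,[0,0,0],0]]' | grep -E "eef|contact"; python3 -m pendant '[[15,[0,0,-0.01],0],[15,[0,0,-0.01],0]]' | grep -E "eef|contact"; python3 -m pendant '[[15,[0,0,0],0]]' | grep -E "eef|contact"
```

```text
eef_pos: [577.6, 88.8, 124.2]
contact_force: [-2.6, -1.1, 10.9]
eef_pos: [577.7, 88.8, 124.1]
contact_force: [-1.8, -1.2, 13.5]
eef_pos: [577.7, 88.8, 124.1]
contact_force: [-3.0, -0.7, 13.5]
```

```bash
python3 -m pendant '[[15,[0,0,-0.01],0],[15,[0,0,-0.01],0]]' | grep -E "eef|contact"; python3 -m pendant '[[15,[0,0,0],0]]' | grep -E "eef|contact"
```

```text
eef_pos: [577.7, 88.8, 123.9]
contact_force: [-4.0, -1.3, 15.7]
eef_pos: [577.8, 88.8, 123.9]
contact_force: [-2.7, -0.8, 14.8]
```

```bash
python3 -m pendant '[[15,[0,0,0.1],0],[15,[0,0,0.3],0],[15,[0,0,0.6],0],[15,[0,0,1.0],0],[15,[0,0,1.5],0],[15,[0,0,2.0],0],[15,[0,0,2.4],0],[15,[0.5,-0.2,2.4],0],[15,[1.0,-0.4,2.4],0],[15,[1.5,-0.5,2.4],0],[15,[1.5,-0.5,2.4],0],[15,[1.5,-0.5,2.4],0]]'
python3 - <<'E'
from h import *
w=vision.read_camera("wrist")[:,:,::-1];s=vision.read_camera("scene")[:,:,::-1]
a=cv2.resize(w[90:290,196:366],(510,600),interpolation=cv2.INTER_CUBIC);b=cv2.resize(s[165:225,270:315],(290,387),interpolation=cv2.INTER_CUBIC)
o=np.zeros((600,800,3),np.uint8);o[:,:510]=a;o[:387,510:]=b;cv2.imwrite("pics/c6.png",o)
E
```

```text
clock: 12.12
eef_pos: [622.2, 73.8, 194.4]
tcp_rot: [0.132, 0.991, -0.0, -0.0]
contact_force: [-0.5, 0.7, -3.6]
width: 0.264
gripper_force: 59.1
```

View pics/c6.png

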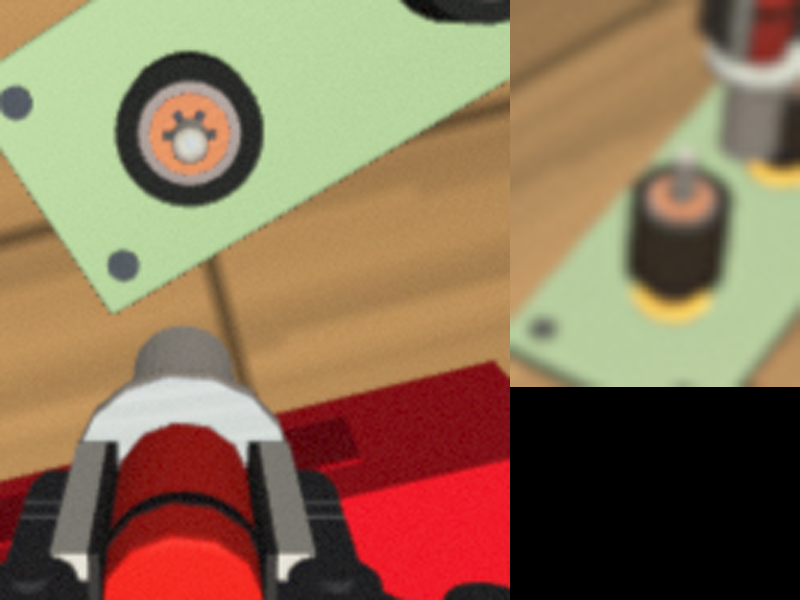

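The nut now sits on the roller face with the shaft bare above it, like the finished ones. Carrying the tool back.

```bash
python3 -m pendant '[[15,[-0.2,-0.8,0],0],[15,[-0.4,-1.8,0],0],[15,[-0.6,-2.8,0],0],[15,[-0.8,-3.8,0],0],[15,[-1,-4.8,0],0],[15,[-1.2,-5.8,0],0],[15,[-1.4,-6.8,0],0],[15,[-1.7,-7.8,0],0],[15,[-1.9,-8.8,0],0],[15,[-2.1,-9.8,0],0],[15,[-2.4,-10.7,0],0],[15,[-2.4,-11.07,0],0]]'
python3 -m pendant '[[15,[0,0,-0.5],0],[15,[0,0,-1.3],0],[15,[0,0,-2.2],0],[15,[0,0,-3.1],0],[15,[0,0,-3.8],0],[15,[0,0,-4.2],0],[15,[0,0,-4.4],0],[15,[0,0,-4.47],0],[15,[0,0,-4.52],0],[15,[0,0,-4.56],0],[15,[0,0,-4.59],0],[15,[0,0,-4.59],0]]'
```

```text
clock: 13.22
eef_pos: [547.0, -262.7, 194.8]
tcp_rot: [0.134, 0.991, -0.001, -0.001]
contact_force: [-0.7, 0.3, -2.7]
width: 0.264
gripper_force: 59.3
clock: 14.22
eef_pos: [550.7, -258.5, 57.5]
tcp_rot: [0.132, 0.991, -0.0, 0.001]
contact_force: [0.4, -0.2, -1.2]
width: 0.264
gripper_force: 59.3
```

```bash
python3 -m pendant '[[15,[0,0,-0.02],0],[15,[0,0,-0.03],0],[15,[0,0,-0.03],0]]'
```

```text
clock: 14.47
eef_pos: [550.9, -258.6, 57.5]
tcp_rot: [0.132, 0.991, -0.0, 0.001]
contact_force: [-2.1, 1.0, 9.5]
width: 0.263
gripper_force: 60.6
```

```bash
python3 -m pendant '[[15,[0,0,0.02],0],[15,[0,0,0.02],0],[30,[0,0,0.02],0],[60,[0,0,0.02],0],[60,[0,0,0.02],0],[60,[0,0,0.02],0],[60,[0,0,0.02],0]]' 20
python3 -m pendant '[[60,[0,0,0.3],0],[60,[0,0,1],0],[60,[0,0,2],0],[60,[0,0,3],0],[60,[0,0,4],0],[60,[0,0,5],0],[60,[0,0,5.8],0],[60,[0,0,5.8],0],[60,[0,0,5.8],0]]'
python3 tool.py pics/w7.png; python3 tool2.py pics/w7.png 3
```

```text
clock: 15.05
eef_pos: [550.0, -258.2, 56.2]
tcp_rot: [0.132, 0.991, 0.0, -0.0]
contact_force: [1.0, 0.2, 0.0]
width: 0.703
gripper_force: 0.0
clock: 15.8
eef_pos: [550.7, -258.6, 232.5]
tcp_rot: [0.132, 0.991, -0.0, 0.002]
contact_force: [-0.8, 0.2, -0.3]
width: 0.704
gripper_force: 0.0
red [([199.8, 28.1], [185, 11, 31, 35, 785]), ([256.9, 175.4], [246, 161, 23, 29, 542]), ([458.4, 275.9], [370, 210, 142, 165, 12707])]
proj top/shoulder [260.20045607 173.80832111] [259.78890708 164.8212614 ]
[([256.9, 178.6], [246, 168, 23, 22, 408])] [([256.8, 163.5], [239, 151, 36, 32, 482])]
top [ 549.4 -257.6   91. ]
shoulder [ 546.4 -257.2   53. ]
mat [ 566.7 -263.3    3. ] [187.2 147.5 165.9 147.8]
[ 550.01750632 -258.16528241  230.94830941]
```

View pics/w7.png

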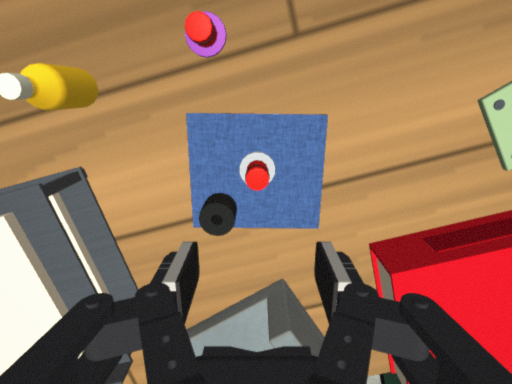

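The tool stands upright on the mat (top at 257,178; shoulder at 257,168), about 17 mm from the mat's centre. The gripper is clear of it and the spare roller hasn't moved. Handing in.

```bash
python3 -c "
from cell import ctrl
print(ctrl.close_job())"
```

```text
the job is handed in; nothing more can be done
None
```

I pressed the nut home on the near axle with about 17–18 N (estimated from the wrist force; washer squeeze not measured directly), stood the tool upright back on the blue mat and let go, and handed the job in at about 16 s; no verdict came back.

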